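# Unlock the blower and spin its rotor to check that it runs free

## Robot

A 7-joint arm with a two-finger parallel gripper is mounted at the origin on a cart in front of the work surface, level with it; the furniture and walls round the work are solid. World frame = base frame: x ahead of the robot, y to its left, z up, the work surface at z = 0. Lengths are in mm, angles in rad, forces in N, time in s.
With the tool pointing down it reaches from about 400 to 850 mm from the base axis. Payload 10.4 kg.
Tool frame: the origin (TCP) lies midway between the tips of the shut fingers; the grasp point (between the pads) lies 19 mm behind it; z points along the fingers, y is the line along which they close (so a half turn about z gives the same grasp; the last joint's range is limited). The gripper opens to 87 mm and grips with 3 to 60 N. Pads are 19 mm wide; open, the fingers measure 117 mm over their backs; the gripper's body (75 mm by 190 mm) begins 51 mm behind the grasp point.
Start: joints at [-1.365, 0.332, -0.065, 1.46, 0.022, 1.35, -0.088], TCP at [141.74, 608.738, 222.576] pointing down, gripper open.
Joint ranges: [-2.6, 2.6], [-0.5, 2.12], [-1.47, 1.34], [0.16, 2.42], [-1.27, 4.41], [0.06, 2.06], [-2.6, 2.6]. Speed limits (rad/s): [2.22, 2.22, 2.79, 2.79, 3.14, 3.14, 3.14].

## Interface

Orientations are given as a unit quaternion [x, y, z, w].
In Python, from bench import env, vision gives the robot as it stands.
- The arm moves only by the shell command python3 -m creep 'ROWS' [FORCE]. ROWS is JSON, a list of rows, each an object of numbers: "claw": the opening, from 0 (shut) to 1 (fully open); "x", "y", "z": the shift along the tool's x, y, z in mm; "wx", "wy", "wz": the turn, a rotation vector about the tool's x, y, z in rad. In form: [{"claw": .., "x": .., "y": .., "z": .., "wx": .., "wy": .., "wz": ..}, ...]. A call has 1 to 20 rows; each row shifts and turns the commanded pose from where the row before left it, along the tool's axes as they then stand; what a row does not reach is not made up. A row lasts 1/10 s, in which the tool goes at most 50 mm and 8.59 degrees, less where a joint would pass 70% of its speed; a pose out of reach is approached as far as the arm can. A call is refused whole if a number of a shift passes 50 or a number of a turn 0.15, either way. A call with a gripper value outside its range is refused whole. The fingers move at their own pace and stop on an object; FORCE is the grip in N (left out, the last holds). Time passes only in rows, so rows that do not move let the fingers close. It gives the time, the measured TCP pose, the force, the opening and the grip force at its end, in the units of the state.
- env.observe(): the state, without advancing time (a new reading comes with each control period).
- vision.snapshot(name): name is "scene" or "side" or "wrist"; returns a dict with "image" (420x560x3 uint8, blue, green, red), "fov_y" (degrees; the focal length in pixels is half the picture's height over the tangent of half this angle, whatever the lens; pixels are square), "cx", "cy" (the principal point, pixels), "k1" (the pictures are not rectified: a ray, as slopes to the right and down, at radius r is drawn at 1 + k1 r^2 times it, then the intrinsics apply), "R" (3x3) and "t" (3): a world point X has camera coordinates R X + t. Camera axes: x right, y down, z forward; pixel columns grow to the right and rows downward; lengths in mm; the calibration is good to about 2 mm. A picture is of the moment at which its call begins. There is no depth.
- env.finish_job(): hands the job in; it is judged then, once.
The state is a dict: "t": time; "joint_positions": joint angles; "qd": joint speeds; "joint_torque": joint torques, N m; "tcp_pos": TCP position; "tcp_rot": TCP orientation; "force": force on the tool from outside, world axes, zero at the start; "wrist_torque": the same for the moment, N m; "gripper_width": finger opening in mm; "finger_force": force on a finger pad.
Only numpy, scipy, OpenCV 4.12 (cv2) and the standard library are available. Lean on these libraries where they do the work, as an engineer would, in place of code of your own. Each camera call takes 0.05 s, during which the arm holds its last target. There are 200 camera calls.

## Task

The intake cover is off this small blower. Draw its transport bolt fully back by the knob so that the rotor is no longer locked, then spin the rotor by hand, either way, and let go so that it coasts freely; it should go at least one full turn in all, more flicks the same way if needed. Let it run down to a standstill, leaving the bolt drawn back and the other things on the bench where they are.

Things in the scene. Friction and masses are not known exactly. Their poses are not given: they have to be found in the camera images.
- blower: Grey blower, screwed down: round base plate of 240 mm diameter, 16 mm thick, with a round open-topped casing wall (outer diameter 208, inner 196 mm, top 50 mm above the bench). Origin: centre of its underside, on the upright rotor axis; z up. +y points from the axis to the bolt. On the -y side a short outlet duct, up to 58 mm high, ends 132 mm from the axis in y, centred at x = -50 mm.
- rotor_top (a point): Top of the hub, on the rotor axis, 68 mm above the bench. Bare metal rotor, about 0.6 kg, on a light bearing (a flick to 3 rad/s coasts on about 5 rad and stops in about 5 s): hub 44 mm diameter, four flat upright radial vanes 4 mm thick, 90 degrees apart, from hub to 90 mm from the axis, tops 68 mm above the bench (18 mm over the casing wall), feet on a plate 28 mm above it.
- rotor (a joint): Angle of the rotor in rad, positive anticlockwise from above, no end stops, counts on over full turns; starts within 0.5 of 0. At 0 the vanes point at 45, 135, 225 and 315 degrees anticlockwise from the casing's +x. With the bolt home (at 90 degrees) the rotor only rocks about 0.65 rad either way from 0 before a vane meets the bolt.
- knob (a point): Centre of the bolt's black upright round knob, 18 mm diameter, 34 mm tall (66 to 100 mm above the bench, this point 83), 125 mm from the rotor axis when home. The bolt is a steel bar 14 mm wide, 51 to 61 mm above the bench; its tip when home is 70 mm from the axis, between two vanes.
- bolt_guide (a point): Top middle of the fixed block that the bolt slides on, 125 mm from the rotor axis along the casing's +y, 50 mm above the bench; block 44 x 44 mm with cheeks up to 58 mm. A tongue of the base, 75 mm wide and 14 mm thick, runs on under it to 175 mm from the axis.
- bolt (a joint): Travel of the bolt in m, straight outward along the casing's +y: 0 home (locked; starts at 0 to 0.003), 0.035 fully drawn back at its stop, its tip then 105 mm from the axis, clear of the vanes. It slides against about 1.5 N of friction and stays where it is left.
- label_printer: Fixed grey label printer, about 0.24 m high, 0.26 m wide, behind the blower on its left, an obstacle to keep the arm and hand clear of; origin under its middle. On the right a monitor hangs over the bench edge from about 0.4 m up: keep the wrist clear of it too.
- screwdriver_mid (a point): Middle of a loose screwdriver, 198 mm long, 30 mm high, lying near the front edge; bystander.
- tape_measure_mid (a point): Middle of a loose yellow tape measure, 38 x 68 x 62 mm high, standing on the left; bystander.
- label_roll_mid (a point): Middle of a loose white label roll, 70 mm diameter, 60 mm high, standing behind the blower; bystander.

How it is judged:
By the outcome, as a careful person would: the job done as asked, in the order asked, and still so for the second after the job is handed in, with the robot touching nothing.
It also fails if it takes over 59 s, if anything falls off the work surface, if the arm or the gripper's body presses on something with over 40 N, if the wrist force passes 120 N, or if a joint passes its speed limit or range.

## Working session

There is one attempt and no reset: what is moved stays moved. The work goes in short steps, Python scripts to look and compute and a shell command to move; the robot and the scene stay as the last step left them, time stands still between calls to the robot, and variables do not carry over. Pictures are saved under pics/ and viewed, at most 10 in all, crops included, and the job is handed in when it is done.

```bash
ls; mkdir -p pics
cat > h.py <<'E'
import sys; sys.path.insert(0,'.')
import numpy as np, cv2
from bench import env, vision
def K(s):
    f=s["image"].shape[0]/2/np.tan(np.radians(s["fov_y"])/2)
    return f
def ray(s,u,v):
    f=K(s); d=np.array([(u-s["cx"])/f,(v-s["cy"])/f]); x=d.copy()
    for _ in range(30): x=d/(1+s["k1"]*(x@x))
    R=np.array(s["R"]);t=np.array(s["t"])
    return -R.T@t, R.T@np.array([x[0],x[1],1])
def onz(s,u,v,z):
    o,d=ray(s,u,v); return o+d*(z-o[2])/d[2]
def proj(s,X):
    c=np.array(s["R"])@np.array(X,float)+np.array(s["t"]); x=c[:2]/c[2]
    x=x*(1+s["k1"]*(x@x)); return x*K(s)+[s["cx"],s["cy"]]
E
python3 - <<'E'
from h import *
import pickle
a={n:vision.snapshot(n) for n in("scene","side","wrist")}
pickle.dump(a,open('s0.pkl','wb'))
for n in a: cv2.imwrite(f'pics/{n}0.png',a[n]["image"]); print(n,a[n]["fov_y"],a[n]["k1"],-np.array(a[n]["R"]).T@a[n]["t"])
o=env.observe(); print({k:np.round(o[k],3) for k in o})
E
```

```text
pics
scene 45.35035982638643 -0.08657268570407604 [  78.21838433 -482.3989462  1062.62976727]
side 50.92549715913377 -0.05677944057463208 [534.03200352 829.41593947 549.76422764]
wrist 60.00117943010108 -0.02941655551446506 [ 60.73689438 627.98945014 382.90072193]
{'t': np.float64(0.15), 'joint_positions': array([-1.365,  0.333, -0.065,  1.461,  0.022,  1.35 , -0.088]), 'qd': array([ 0.002, -0.004,  0.002, -0.002,  0.001,  0.001,  0.001]), 'joint_torque': array([ 1.0000e-03, -6.2364e+01,  2.5000e-02, -3.9015e+01, -6.1000e-02,
        3.7000e-02,  0.0000e+00]), 'tcp_pos': array([141.691, 608.46 , 221.942]), 'tcp_rot': array([ 0.114,  0.993, -0.001, -0.   ]), 'force': array([-0.627, -0.488,  0.001]), 'wrist_torque': array([-0.022,  0.009, -0.018]), 'finger_force': np.float64(0.0), 'gripper_width': np.float64(87.578)}
```

View pics/scene0.png

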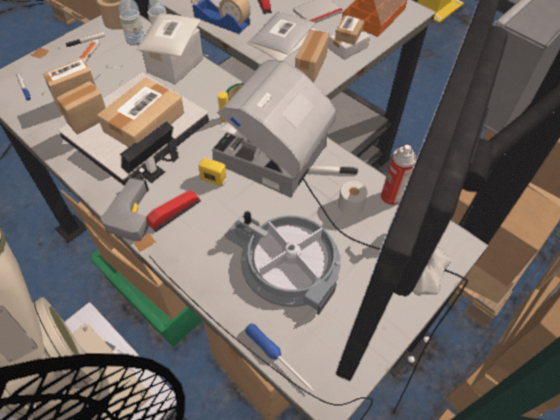

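View pics/side0.png

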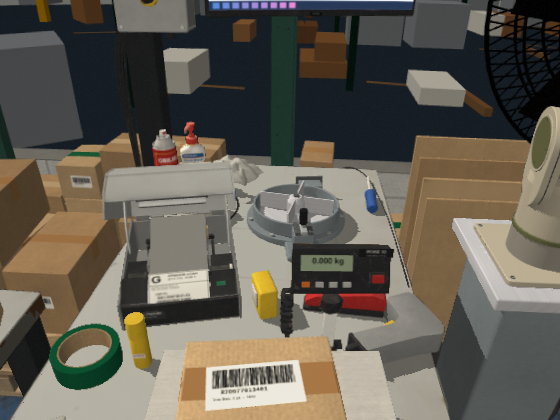

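Scene shows the blower hub at about (292,249), knob near (248,217), outlet at (320,293), with the screwdriver at (265,342). The side view has the knob at (303,216) and hub near (295,203). Next I'll enlarge both.

Run:
```python
from h import *
import pickle
a=pickle.load(open('s0.pkl','rb'))
s,d=a['scene'],a['side']
A=cv2.resize(s["image"][200:320,220:360],None,fx=4,fy=4,interpolation=cv2.INTER_CUBIC)
B=cv2.resize(d["image"][165:265,235:355],None,fx=2,fy=2,interpolation=cv2.INTER_CUBIC)
c=np.zeros((480,800,3),np.uint8); c[:,:560]=A; c[:200,560:800]=B; 
W=a['wrist']["image"]; c[220:400,560:800]=cv2.resize(W,(240,180)); cv2.imwrite('pics/c.png',c)
print('hub',onz(s,292,249,68),'knob',onz(s,248,217,83), onz(d,303,216,83))
for p in [(212,172,30),(265,342,15),(352,195,30)]: print(onz(s,*p))
```

```text
hub [ 545.66561269 -114.83140307   68.        ] knob [531.89383498  13.69106042  83.        ] [532.98347985  18.28684877  83.        ]
[592.69200918 211.77374367  30.        ]
[ 356.24421181 -210.46062835   15.        ]
[ 790.52476746 -104.3647966    30.        ]
```

View pics/c.png

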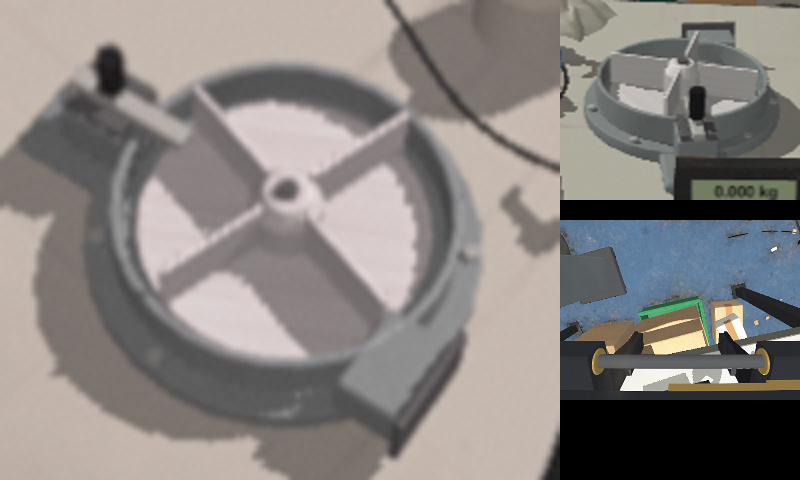

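The crop shows the hub top at about (292,247.5) and the knob from (247,212) to (248,224), with the bolt at home between two vanes. The axis is near (546,-113), the knob near (532,16), and the bolt points about 96° in world. Raising and moving over the knob.

```bash
python3 -m creep '[{"claw":1,"z":-45},{"claw":1,"z":-45},{"claw":1,"z":-45},{"claw":1,"x":-43,"y":-41},{"claw":1,"x":-43,"y":-41},{"claw":1,"x":-43,"y":-41},{"claw":1,"x":-43,"y":-41},{"claw":1,"x":-43,"y":-41},{"claw":1,"x":-43,"y":-41},{"claw":1,"x":-43,"y":-41},{"claw":1,"x":-43,"y":-41},{"claw":1,"x":-43,"y":-41},{"claw":1,"x":-43,"y":-41},{"claw":1,"x":-43,"y":-41},{"claw":1,"x":-43,"y":-41},{"claw":1,"wz":-0.112},{"claw":1,"wz":-0.112},{"claw":1,"wz":-0.113},{"claw":1},{"claw":1}]'
python3 - <<'E'
from h import *
import pickle
a=pickle.load(open('s0.pkl','rb'));s=a['scene']
for p in [(215,150,0),(295,187,0),(325,145,0),(240,150,60),(305,165,60)]: print(p,onz(s,*p).round())
w=vision.snapshot('wrist'); pickle.dump(w,open('w1.pkl','wb')); cv2.imwrite('pics/w1.png',w["image"])
o=env.observe(); print({k:np.round(o[k],3) for k in ('t','joint_positions','tcp_pos','tcp_rot','force')})
E
```

```text
(215, 150, 0) [668. 285.   0.]
(295, 187, 0) [726.  34.   0.]
(325, 145, 0) [898.  73.   0.]
(240, 150, 60) [681. 194.  60.]
(305, 165, 60) [762.  34.  60.]
{'t': np.float64(0.2), 'joint_positions': array([-1.365,  0.333, -0.065,  1.461,  0.022,  1.35 , -0.089]), 'tcp_pos': array([141.701, 608.499, 222.071]), 'tcp_rot': array([ 0.114,  0.993, -0.   , -0.   ]), 'force': array([ 0.308, -0.161, -0.232])}invalid input
```

View pics/w1.png

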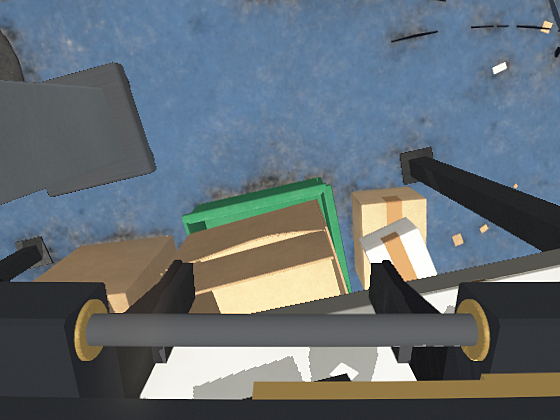

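The call was refused, probably because every key is needed in each row; the arm is still at its start and the wrist view shows only floor and boxes.

```bash
python3 -m creep '[{"claw":1,"x":0,"y":0,"z":-45,"wx":0,"wy":0,"wz":0},{"claw":1,"x":0,"y":0,"z":-45,"wx":0,"wy":0,"wz":0},{"claw":1,"x":0,"y":0,"z":-45,"wx":0,"wy":0,"wz":0},{"claw":1,"x":-43,"y":-41,"z":0,"wx":0,"wy":0,"wz":0},{"claw":1,"x":-43,"y":-41,"z":0,"wx":0,"wy":0,"wz":0},{"claw":1,"x":-43,"y":-41,"z":0,"wx":0,"wy":0,"wz":0},{"claw":1,"x":-43,"y":-41,"z":0,"wx":0,"wy":0,"wz":0},{"claw":1,"x":-43,"y":-41,"z":0,"wx":0,"wy":0,"wz":0},{"claw":1,"x":-43,"y":-41,"z":0,"wx":0,"wy":0,"wz":0},{"claw":1,"x":-43,"y":-41,"z":0,"wx":0,"wy":0,"wz":0},{"claw":1,"x":-43,"y":-41,"z":0,"wx":0,"wy":0,"wz":0},{"claw":1,"x":-43,"y":-41,"z":0,"wx":0,"wy":0,"wz":0},{"claw":1,"x":-43,"y":-41,"z":0,"wx":0,"wy":0,"wz":0},{"claw":1,"x":-43,"y":-41,"z":0,"wx":0,"wy":0,"wz":0},{"claw":1,"x":-43,"y":-41,"z":0,"wx":0,"wy":0,"wz":0},{"claw":1,"x":0,"y":0,"z":0,"wx":0,"wy":0,"wz":-0.112},{"claw":1,"x":0,"y":0,"z":0,"wx":0,"wy":0,"wz":-0.112},{"claw":1,"x":0,"y":0,"z":0,"wx":0,"wy":0,"wz":-0.113},{"claw":1,"x":0,"y":0,"z":0,"wx":0,"wy":0,"wz":0}]'
cat > st.py <<'E'
from h import *
o=env.observe(); print({k:np.round(o[k],3).tolist() for k in ('t','joint_positions','tcp_pos','tcp_rot','force','gripper_width')})
E
python3 st.py
```

```text
t: 2.1
tcp_pos: [470.7, 106.9, 357.4]
tcp_rot: [-0.055, 0.998, 0.0, -0.0]
force: [-0.3, -0.9, -0.6]
gripper_width: 87.0
finger_force: 0.0
{'t': 2.1, 'joint_positions': [-0.822, -0.052, 0.487, 1.609, 0.024, 1.578, 1.345], 'tcp_pos': [470.685, 106.879, 357.409], 'tcp_rot': [-0.055, 0.998, 0.0, -0.0], 'force': [-0.338, -0.924, -0.55], 'gripper_width': 86.98}
```

```bash
python3 -m creep '[{"claw":1,"x":-17,"y":-32,"z":0,"wx":0,"wy":0,"wz":0},{"claw":1,"x":-17,"y":-32,"z":0,"wx":0,"wy":0,"wz":0},{"claw":1,"x":-17,"y":-33,"z":0,"wx":0,"wy":0,"wz":0},{"claw":1,"x":0,"y":0,"z":40,"wx":0,"wy":0,"wz":0},{"claw":1,"x":0,"y":0,"z":40,"wx":0,"wy":0,"wz":0},{"claw":0.6,"x":0,"y":0,"z":40,"wx":0,"wy":0,"wz":0},{"claw":0.6,"x":0,"y":0,"z":0,"wx":0,"wy":0,"wz":0},{"claw":0.6,"x":0,"y":0,"z":0,"wx":0,"wy":0,"wz":0}]'
python3 - <<'E'
from h import *
import pickle
w=vision.snapshot('wrist'); pickle.dump(w,open('w2.pkl','wb')); cv2.imwrite('pics/w2.png',w["image"])
print(proj(w,[532,16,100]),proj(w,[546,-113,68]))
E
```

```text
t: 2.9
tcp_pos: [532.0, 16.1, 238.5]
tcp_rot: [-0.053, 0.999, -0.0, -0.0]
force: [-0.1, -0.5, 0.9]
gripper_width: 70.4
finger_force: 0.0
[281.07457825 205.44930005] [143.5074986  196.61903382]
```

View pics/w2.png

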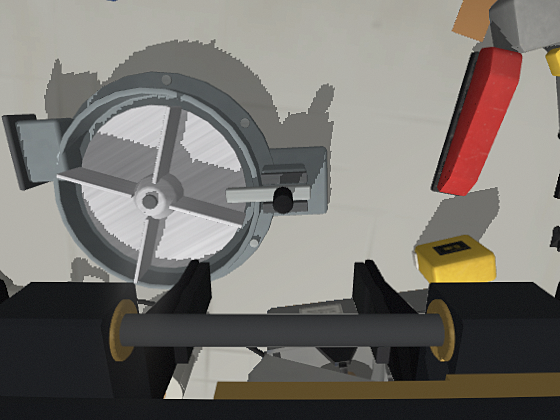

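Knob top is at about (284,203), the hub top at (150,201), vanes toward (170,110), (65,178), (240,222) and (140,275).

Run:
```python
from h import *
import pickle
w=pickle.load(open('w2.pkl','rb'))
k=onz(w,284,203,100); h=onz(w,150,201,68); print(k,h,np.degrees(np.arctan2(*(k-h)[1::-1])),np.linalg.norm((k-h)[:2]))
for p in [(170,110),(65,178),(240,222),(140,275)]:
  d=onz(w,*p,68)-h; print(np.degrees(np.arctan2(d[1],d[0])),np.linalg.norm(d[:2]))
```

```text
[529.58110837  18.25033438 100.        ] [ 549.64159807 -106.86846941   68.        ] 99.10879729498004 126.7167641179072
168.36065046109258 86.73981773128135
-99.87847488392511 80.99605383896034
82.24338670477292 87.09160489749873
-7.522648044785792 79.53259907227317
```

```bash
python3 -m creep '[{"claw":0.6,"x":2,"y":2,"z":40,"wx":0,"wy":0,"wz":-0.03},{"claw":0.6,"x":0,"y":0,"z":40,"wx":0,"wy":0,"wz":0},{"claw":0.6,"x":0,"y":0,"z":40,"wx":0,"wy":0,"wz":0},{"claw":0.6,"x":0,"y":0,"z":25,"wx":0,"wy":0,"wz":0},{"claw":0.6,"x":0,"y":0,"z":20,"wx":0,"wy":0,"wz":0},{"claw":0,"x":0,"y":0,"z":0,"wx":0,"wy":0,"wz":0},{"claw":0,"x":0,"y":0,"z":0,"wx":0,"wy":0,"wz":0},{"claw":0,"x":0,"y":0,"z":0,"wx":0,"wy":0,"wz":0},{"claw":0,"x":0,"y":0,"z":0,"wx":0,"wy":0,"wz":0},{"claw":0,"x":0,"y":0,"z":0,"wx":0,"wy":0,"wz":0},{"claw":0,"x":0,"y":0,"z":0,"wx":0,"wy":0,"wz":0},{"claw":0,"x":0,"y":0,"z":0,"wx":0,"wy":0,"wz":0}]' 15
```

```text
t: 4.15
tcp_pos: [530.4, 17.9, 73.3]
tcp_rot: [-0.069, 0.998, 0.0, 0.001]
force: [-1.3, -0.9, 6.5]
gripper_width: 17.7
finger_force: 15.0
```

Gripping the knob. Pull outward.

```bash
python3 -m creep '[{"claw":0,"x":0,"y":5,"z":0,"wx":0,"wy":0,"wz":0},{"claw":0,"x":0,"y":5,"z":0,"wx":0,"wy":0,"wz":0},{"claw":0,"x":0,"y":5,"z":0,"wx":0,"wy":0,"wz":0},{"claw":0,"x":0,"y":5,"z":0,"wx":0,"wy":0,"wz":0},{"claw":0,"x":0,"y":5,"z":0,"wx":0,"wy":0,"wz":0},{"claw":0,"x":0,"y":5,"z":0,"wx":0,"wy":0,"wz":0},{"claw":0,"x":0,"y":2,"z":0,"wx":0,"wy":0,"wz":0},{"claw":0,"x":0,"y":0,"z":0,"wx":0,"wy":0,"wz":0}]'
```

```text
t: 4.95
tcp_pos: [525.5, 49.8, 73.3]
tcp_rot: [-0.069, 0.998, 0.0, 0.0]
force: [-3.1, 0.2, 8.5]
gripper_width: 17.2
finger_force: 15.0
```

```bash
python3 -m creep '[{"claw":0,"x":0,"y":2,"z":0,"wx":0,"wy":0,"wz":0},{"claw":0,"x":0,"y":1,"z":0,"wx":0,"wy":0,"wz":0},{"claw":0,"x":0,"y":1,"z":0,"wx":0,"wy":0,"wz":0},{"claw":0,"x":0,"y":0,"z":0,"wx":0,"wy":0,"wz":0}]'; python3 -m creep '[{"claw":0,"x":0,"y":1.5,"z":0,"wx":0,"wy":0,"wz":0},{"claw":0,"x":0,"y":1.5,"z":0,"wx":0,"wy":0,"wz":0},{"claw":0,"x":0,"y":0,"z":0,"wx":0,"wy":0,"wz":0}]'
```

```text
t: 5.35
tcp_pos: [525.4, 50.5, 73.3]
tcp_rot: [-0.068, 0.998, -0.001, 0.0]
force: [0.3, -9.9, 7.9]
gripper_width: 17.2
finger_force: 15.0
t: 5.65
tcp_pos: [525.4, 50.7, 73.3]
tcp_rot: [-0.067, 0.998, -0.003, 0.001]
force: [1.6, -18.6, 6.4]
gripper_width: 17.6
finger_force: 15.0
```

Bolt is at its stop (push-back 19 N after about 34 mm of travel). Ease off, release, lift, and look.

```bash
python3 -m creep '[{"claw":0,"x":0,"y":-2.5,"z":0,"wx":0,"wy":0,"wz":0},{"claw":0,"x":0,"y":-2,"z":0,"wx":0,"wy":0,"wz":0},{"claw":0.5,"x":0,"y":0,"z":0,"wx":0,"wy":0,"wz":0},{"claw":0.5,"x":0,"y":0,"z":0,"wx":0,"wy":0,"wz":0},{"claw":0.5,"x":0,"y":0,"z":0,"wx":0,"wy":0,"wz":0},{"claw":0.5,"x":0,"y":0,"z":0,"wx":0,"wy":0,"wz":0},{"claw":0.5,"x":0,"y":0,"z":-20,"wx":0,"wy":0,"wz":0},{"claw":0.5,"x":0,"y":0,"z":-40,"wx":0,"wy":0,"wz":0},{"claw":0.5,"x":0,"y":0,"z":-40,"wx":0,"wy":0,"wz":0},{"claw":0,"x":0,"y":-30,"z":-40,"wx":0,"wy":0,"wz":0},{"claw":0,"x":0,"y":-30,"z":-20,"wx":0,"wy":0,"wz":0},{"claw":0,"x":0,"y":0,"z":0,"wx":0,"wy":0,"wz":0},{"claw":0,"x":0,"y":0,"z":0,"wx":0,"wy":0,"wz":0}]'
python3 - <<'E'
from h import *
import pickle
w=vision.snapshot('wrist'); pickle.dump(w,open('w3.pkl','wb')); cv2.imwrite('pics/w3.png',w["image"])
print(proj(w,[548,-108,68]),proj(w,[525.4,50.7,100]))
E
python3 st.py
```

```text
t: 6.95
tcp_pos: [533.3, -7.7, 232.6]
tcp_rot: [-0.068, 0.998, 0.0, 0.0]
force: [0.0, -0.0, -0.9]
gripper_width: 19.1
finger_force: 0.0
[171.63697682 198.67977675] [351.24283887 207.3870797 ]
{'t': 7.0, 'joint_positions': [-0.669, 0.127, 0.655, 1.721, -0.08, 1.322, 1.712], 'tcp_pos': [532.908, -6.744, 231.885], 'tcp_rot': [-0.069, 0.998, 0.0, -0.0], 'force': [0.226, 0.375, -0.62], 'gripper_width': 15.238}
```

View pics/w3.png

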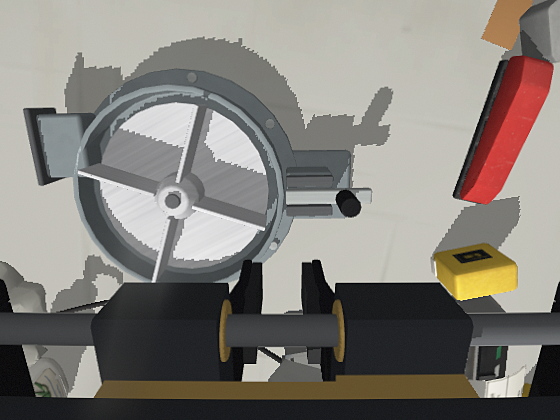

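The bolt is drawn back: knob at (348,204), its tip now at the casing wall (286,190). Vanes point toward (205,110), (82,172), (262,226), (157,275), unchanged. I'll check the knob distance and move the shut fingers behind the robot-side vane.

```bash
python3 - <<'E'
from h import *
import pickle
w=pickle.load(open('w3.pkl','rb'))
k=onz(w,349,205,100);h=onz(w,173,200,68);print(k,h,np.linalg.norm((k-h)[:2]))
v=onz(w,205,110,68)-h;print(np.degrees(np.arctan2(v[1],v[0])))
E
python3 -m creep '[{"claw":0,"x":20,"y":-39,"z":0,"wx":0,"wy":0,"wz":0},{"claw":0,"x":20,"y":-39,"z":0,"wx":0,"wy":0,"wz":0},{"claw":0,"x":19,"y":-39,"z":0,"wx":0,"wy":0,"wz":0},{"claw":0,"x":0,"y":0,"z":40,"wx":0,"wy":0,"wz":0},{"claw":0,"x":0,"y":0,"z":40,"wx":0,"wy":0,"wz":0},{"claw":0,"x":0,"y":0,"z":40,"wx":0,"wy":0,"wz":0},{"claw":0,"x":0,"y":0,"z":25,"wx":0,"wy":0,"wz":0},{"claw":0,"x":0,"y":0,"z":0,"wx":0,"wy":0,"wz":0},{"claw":0,"x":0,"y":0,"z":0,"wx":0,"wy":0,"wz":0}]'; python3 st.py
```

```text
[523.61567852  48.43216099 100.        ] [ 549.0934633  -106.68215248   68.        ] 157.19277261660275
164.4370918485764
t: 7.9
tcp_pos: [490.8, -130.8, 87.5]
tcp_rot: [-0.069, 0.998, -0.0, -0.001]
force: [-0.5, 0.7, 0.0]
gripper_width: 0.4
finger_force: 0.0
{'t': 7.9, 'joint_positions': [-0.487, 0.239, 0.739, 1.956, -0.188, 1.017, 2.048], 'tcp_pos': [490.754, -130.825, 87.51], 'tcp_rot': [-0.069, 0.998, -0.0, -0.001], 'force': [-0.523, 0.685, 0.027], 'gripper_width': 0.395}
```

Knob distance looks 2–3 mm short of 160; compare its mask against predictions in both pictures.

Run:
```python
from h import *
import pickle
out=[]
for n,X,r in(('w2',[530.4,17.9],(283,200)),('w3',[525.4,50.7],(348,204))):
    w=pickle.load(open(n+'.pkl','rb'));g=w["image"].max(2)
    m=np.zeros_like(g);u,v=r;m[v-25:v+25,u-25:u+25]=(g[v-25:v+25,u-25:u+25]<45)
    N,l,st,c=cv2.connectedComponentsWithStats(m);i=1+np.argmax(st[1:,4]);print(n,st[i],c[i])
    for z in(66,83,100):print('  pred',proj(w,X+[z]))
    a,b=u-30,v-30;out.append(cv2.resize(w["image"][b:b+60,a:a+60],None,fx=6,fy=6,interpolation=cv2.INTER_NEAREST))
cv2.imwrite('pics/k.png',np.hstack(out))
```

```text
w2 [264 187  43  26 460] [283.03913043 199.94565217]
  pred [283.33583099 194.38718602]
  pred [283.40805998 198.89757084]
  pred [283.48782416 203.87992661]
w3 [336 190  25  27 482] [347.68257261 202.96680498]
  pred [344.56581972 197.38944472]
  pred [347.73664775 202.1362621 ]
  pred [351.24283887 207.3870797 ]
```

View pics/k.png

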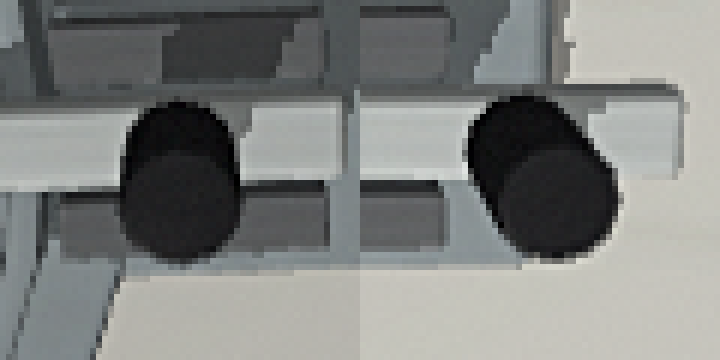

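The knob mask centre (347.7,203) matches the gripped-at-stop prediction (347.7,202), so the bolt is at its stop. Now the flick, clockwise.

```bash
python3 -m creep '[{"claw":0,"x":0,"y":0,"z":20,"wx":0,"wy":0,"wz":0},{"claw":0,"x":0,"y":0,"z":12,"wx":0,"wy":0,"wz":0},{"claw":0,"x":0,"y":0,"z":0,"wx":0,"wy":0,"wz":0},{"claw":0,"x":0,"y":12,"z":0,"wx":0,"wy":0,"wz":0},{"claw":0,"x":0,"y":32,"z":0,"wx":0,"wy":0,"wz":0},{"claw":0,"x":0,"y":32,"z":0,"wx":0,"wy":0,"wz":0},{"claw":0,"x":0,"y":32,"z":-15,"wx":0,"wy":0,"wz":0},{"claw":0,"x":20,"y":10,"z":-40,"wx":0,"wy":0,"wz":0},{"claw":0,"x":20,"y":0,"z":-40,"wx":0,"wy":0,"wz":0},{"claw":0,"x":20,"y":0,"z":-40,"wx":0,"wy":0,"wz":0},{"claw":0,"x":20,"y":0,"z":-20,"wx":0,"wy":0,"wz":0}]'
python3 - <<'E'
from h import *
import pickle
L=[(env.observe()['t'],vision.snapshot('scene')) for _ in range(20)]
pickle.dump(L,open('L.pkl','wb'))
ang=[]
for t,s in L:
    g=s["image"].max(2).astype(float)
    # sharpness profile: sample ring at vane-top height, radius 40..80
    th=np.arange(0,360,2.);P=[]
    for a in np.radians(th):
        P.append(np.mean([cv2.getRectSubPix(s["image"],(1,1),tuple(map(float,proj(s,[548+r*np.cos(a),-108+r*np.sin(a),68]))))[0,0].astype(float).mean() for r in(40,50,60,70,80)]))
    ang.append(P)
P=np.array(ang);np.save('P.npy',P)
d=np.abs(np.diff(P,axis=0)).mean(1);print(L[0][0],L[-1][0],d.round(1))
E
```

```text
t: 9.0
tcp_pos: [395.9, -25.4, 214.5]
tcp_rot: [-0.069, 0.998, 0.001, 0.003]
force: [-0.2, -0.1, -0.0]
gripper_width: 0.1
finger_force: 0.0
9.0 9.95 [18.  15.3 17.6 21.2 22.  20.6 16.9 14.2 14.8 18.  19.8 19.5 18.3 15.5
 13.4 13.4 15.5 17.3 18. ]
```

Run:
```python
from h import *
import pickle
P=np.load('P.npy');L=pickle.load(open('L.pkl','rb'))
Q=P-P.mean(0);th=np.radians(np.arange(0,360,2.))
c=(Q*np.exp(4j*th)).sum(1);ph=np.unwrap(np.angle(c))/4
print((ph-ph[0]).round(2),(abs(c)).round())
cv2.imwrite('pics/m.png',np.vstack([np.hstack([cv2.resize(L[j][1]["image"][200:320,220:360],(200,172)) for j in r]) for r in((0,1,2,3),(8,9,10,11),(16,17,18,19))]))
```

```text
[ 0.   -0.28 -0.64 -0.82 -1.1  -1.39 -1.56 -1.78 -2.08 -2.32 -2.41 -2.78
 -3.07 -3.16 -3.35 -3.65 -3.88 -3.93 -4.17 -4.43] [330. 410. 348. 361. 413. 412. 360. 434. 352. 343. 357. 387. 369. 353.
 389. 365. 336. 316. 381. 369.]
```

View pics/m.png

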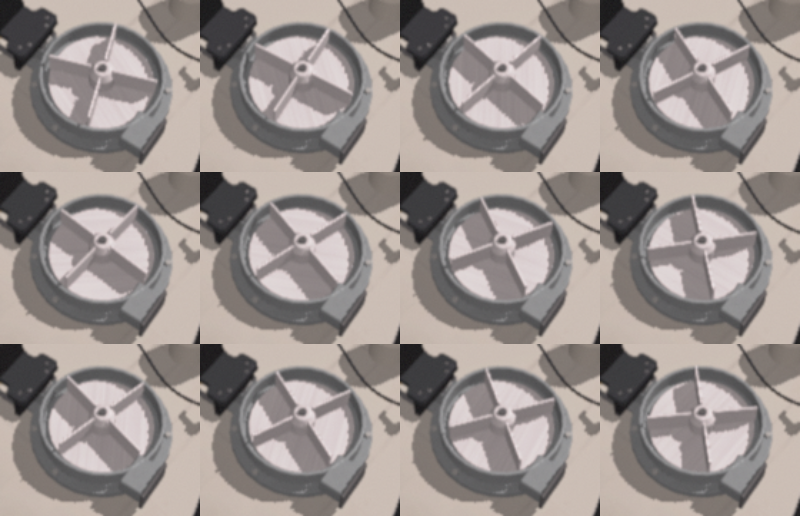

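The montage shows the rotor turning clockwise steadily, about 4.4 rad in 0.95 s; the gripper is clear at upper left. Let it run down.

```bash
Z='still rows typed below'; for i in 1 2 3 4 5 6; do python3 -m creep '[{"claw":0,"x":0,"y":0,"z":0,"wx":0,"wy":0,"wz":0},{"claw":0,"x":0,"y":0,"z":0,"wx":0,"wy":0,"wz":0},{"claw":0,"x":0,"y":0,"z":0,"wx":0,"wy":0,"wz":0},{"claw":0,"x":0,"y":0,"z":0,"wx":0,"wy":0,"wz":0},{"claw":0,"x":0,"y":0,"z":0,"wx":0,"wy":0,"wz":0},{"claw":0,"x":0,"y":0,"z":0,"wx":0,"wy":0,"wz":0},{"claw":0,"x":0,"y":0,"z":0,"wx":0,"wy":0,"wz":0},{"claw":0,"x":0,"y":0,"z":0,"wx":0,"wy":0,"wz":0},{"claw":0,"x":0,"y":0,"z":0,"wx":0,"wy":0,"wz":0},{"claw":0,"x":0,"y":0,"z":0,"wx":0,"wy":0,"wz":0},{"claw":0,"x":0,"y":0,"z":0,"wx":0,"wy":0,"wz":0},{"claw":0,"x":0,"y":0,"z":0,"wx":0,"wy":0,"wz":0},{"claw":0,"x":0,"y":0,"z":0,"wx":0,"wy":0,"wz":0},{"claw":0,"x":0,"y":0,"z":0,"wx":0,"wy":0,"wz":0},{"claw":0,"x":0,"y":0,"z":0,"wx":0,"wy":0,"wz":0}]' >/dev/null
python3 - <<'E'
from h import *
s=vision.snapshot('scene')["image"];f='pics/prev.png';p=cv2.imread(f)
if p is not None: print(round(env.observe()['t'],2),cv2.absdiff(p,s)[215:310,250:345].mean())
cv2.imwrite(f,s)
E
done
```

```text
13.1 17.827848568790397
14.65 19.34131117266851
16.2 1.9865927977839335
17.75 0.9650230840258541
19.3 0.9762880886426593[ WARN:0@1.709] global loadsave.cpp:275 findDecoder imread_('pics/prev.png'): can't open/read file: check file path/integrity
```

View pics/prev.png

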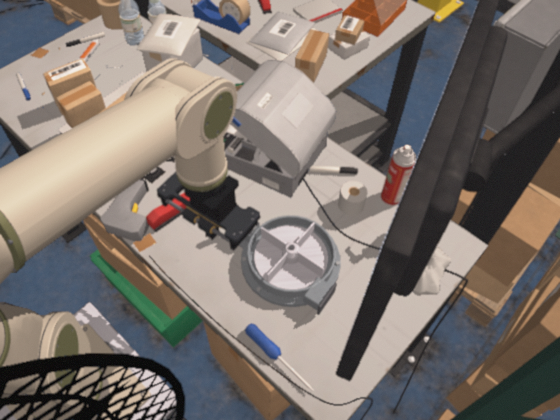

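The rotor at (292,249) is still, and the screwdriver (265,342) and label roll (352,195) haven't moved. The arm hides the knob and tape measure here; the wrist view showed the tape measure standing clear. Nothing is in contact, so I'm handing in.

```bash
python3 st.py; python3 -c "
from bench import env
print(env.finish_job())"
```

```text
{'t': 19.3, 'joint_positions': [-0.761, -0.273, 0.614, 2.055, 0.161, 1.315, 1.503], 'tcp_pos': [395.464, -25.554, 210.539], 'tcp_rot': [-0.069, 0.998, 0.0, 0.0], 'force': [0.454, 0.265, -0.366], 'gripper_width': 0.679}
the job is handed in; nothing more can be done
None
```

I handed the job in at 19.3 s: the bolt is drawn back to its stop, and one clockwise flick (about 5 rad/s) set the rotor coasting to a standstill. I tracked 4.4 rad over the first second and it ran on for about 5 s more, so the full turn is inferred; the arm hid the knob and tape measure in the last picture.

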